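Check a radiation detector over its shielded check source

ROBOT

A 6-joint arm with a two-finger parallel gripper is mounted at the origin on a cart in front of the work surface, level with it; the furniture and walls round the work are solid. World frame = base frame: x ahead of the robot, y to its left, z up, the work surface at z = 0. Lengths are in m, angles in rad, forces in N, time in s.
With the tool pointing down it reaches from about 0.35 to 0.8 m from the base axis. Payload 7.3 kg.
Tool frame: the origin (TCP) lies between the finger pads; the fingertips stand 25 mm ahead of it and the grasp point (between the pads) lies 6 mm ahead of it (r.tip_extent is the distance from the TCP to the fingertips, in m); z points along the fingers, y is the line along which they close (so a half turn about z gives the same grasp; the last joint's range is limited). The gripper opens to 85 mm and grips with 20 to 120 N. Pads are 22 mm wide; open, the fingers measure 114 mm over their backs; the gripper's body (76 mm by 85 mm) begins 54 mm behind the grasp point. The pads swing forward as they close: fully open they stand 13 mm farther back than shut.
Start: joints at [0.954, 0.342, 1.524, -0, 1.275, -0.146], TCP at [0.238, 0.468, 0.256] pointing down, gripper open.
Joint ranges: [-2.53, 2.53], [-0.77, 2.02], [0.04, 2.7], [-1, 4.14], [0.28, 2.66], [-3.11, 3.11]. Speed limits (rad/s): [2.57, 2.57, 3.14, 3.14, 3.14, 3.14].

INTERFACE

Orientations are given as a unit quaternion [x, y, z, w].
In Python, from workcell import r, command_gripper, optics gives the robot as it stands. The module is installed in compiled form; this text tells all that it offers. Calls block until the motion is done:
- r.reach(position, orientation): joint-space move of the TCP to a pose.
- r.move_straight(position, orientation=None, speed=0.15, max_force=None): straight line of the TCP; orientation=None keeps the orientation; speed is the mean speed in m/s. With max_force (N) it stops when the force on the tool has changed by that much, and returns True; else False.
- r.movej(angles): joint-space move.
- command_gripper(opening, force=None): finger opening in m; force is the grip in N (None keeps the last); returns when the fingers have stopped.
- r.hold(seconds).
- r.solve_ik(position, orientation): joint angles nearest the present ones, or None.
- r.read_state(): the state.
- optics.get_image(name): name is "scene" or "top" or "wrist"; returns (picture, depth): 400x640x3 uint8, red, green, blue; 400x640 float32, m along the optical axis (not along the pixel's ray), 0 where there is no reading.
- optics.camera_model(name): a dict with "K" (3x3 intrinsics, pixels), "R" (3x3) and "t" (3): a world point X has camera coordinates R X + t; the wrist camera has in their place "tool_from_camera" (4x4, takes a point from camera to tool coordinates, whose origin is the TCP and whose axes are the flange's). Camera axes: x right, y down, z forward; pixel columns grow to the right and rows downward; lengths in m; the calibration is good to about 2 mm. The wrist camera is an equidistant fisheye: a pixel r from the principal point sees the ray r / f radians off the axis. A picture is of the moment at which its call begins: read the wrist's pose just before it. camera_model takes no time and is no camera call.
A pose or a line that the arm cannot do raises r.PlanningError and nothing moves.
- r.finish_job(): hands the job in; it is judged then, once.
The state is a dict: "time_s": time; "joint_positions": joint angles; "dq": joint speeds; "tau": joint torques, N m; "eef_pos": TCP position; "eef_rot": TCP orientation; "contact_force": force on the tool from outside, world axes, zero at the start; "torque": the same for the moment, N m; "grip_width": finger opening in m; "grip_force": force on a finger pad.
Only numpy, scipy, OpenCV 4.12 (cv2) and the standard library are available. Lean on these libraries where they do the work, as an engineer would, in place of code of your own. Each camera call takes 0.05 s, during which the arm holds its last target. There are 200 camera calls.

TASK

Check the detector against the shielded check source: draw the lock pin up out of the shutter, hang it by its collar in the notch on the holder's side and let go of it, then pull the shutter fully open by its knob. Take the detector probe from its stand and carry it over the wall of lead bricks, touching the bricks neither with it nor with the gripper, and finish while still holding it, upright and still, its window centred over the holder's opening and hovering about 10 mm above the holder's top, touching nothing but the gripper. The probe must never touch the source holder, and the other things stay where they are.

Things in the scene. Friction and masses are not known exactly. Their poses are not given: they have to be found in the camera images.
- holder: Fixed shielded source holder: grey steel block 170 (x) x 76 (y) mm. Origin on the desk under the centre of its round opening; the block spans x = -120 (toward the robot) to +50 mm. z up; yaw within 0.25 rad; either side of the wall. Heights: aluminium cover plate (x = -22 to 50 mm) 46, two guides along y = +-33 mm 41 (screw heads 42), steel shutter blade between them 40 mm.
- opening (a point): Centre of the holder's round opening (34 mm across) in the cover plate, at its top face, 46 mm above the desk; axes as the holder's.
- shutter (a joint): Sliding shutter blade: 0 m = closed (opening covered), 0.050 m = fully open at its stop (slid toward the holder's -x). The lock pin blocks it. It slides with about 1.5 N of friction and stays where it is left.
- shutter_knob (a point): On the axis of the shutter's upright black round knob, 24 mm above the blade (64 mm above the desk). Knob 20 mm thick (11 mm above the blade and up), 36 mm tall from the blade up. It stands at holder x = -98 mm, y = 0 with the shutter closed, x = -148 mm open. Axes as the holder's.
- lock_pin: Loose pin, upright, z up, 35 g; origin at the underside of its collar (22 mm across, 4 thick). Below: steel shank 8 mm thick, 26 long; above: steel handle with dark rings, 15 mm thick, up to 38 mm over the origin. It starts in a 10 mm bore through blade and block at holder x = -50 mm, y = 0 (48 mm behind the knob), collar on the blade, 40 mm above the desk.
- notch (a point): Place of the parked shank, near the inner end of the notch, level with the top of its steel bracket (40 mm above the desk), at holder x = -50, y = +58 mm; axes as the holder's. Bracket 5 mm thick, 44 long in x, out to y = +74 mm; notch 12 mm wide, inner end at y = +52, open above, below and outward (+y). The collar lies on the bracket.
- probe: Loose detector probe, no cord, upright, z up, 136 mm tall, 180 g; origin at the centre of its window, its lower end. Head 38 mm across up to 35 mm, flange 51 mm across from 35 to 41 mm, grey round body with black rings 34 mm thick from 49 to 118 mm, cap 37 mm across up to 136 mm.
- stand: Fixed stand of the probe: base 92 x 92 x 8 mm with an upright tube 58 mm across, 43 mm inside, rim 45 mm above the desk. The probe's head hangs in it, flange on the rim, window 10 mm above the desk. Origin on the desk under the tube's centre, z up. It is on the other side of the wall from the holder.
- brick_wall: Fixed wall of two dark lead bricks end to end between holder and stand: 400 mm long (its x, nearly the world's x), 50 mm thick (y), 100 mm high. Origin on the desk under its middle, z up.
- source_jar: Bystander: ivory jar with black lid, 58 mm across, 71 mm tall; origin at its base.
- cuvette_case: Bystander: black upright case 31 x 31 x 81 mm; origin at its base.
- wash_bottle: Bystander: wash bottle with bent jet, 64 x 107 x 176 mm; origin at its base.

How it is judged:
By the outcome, as a careful person would: the job done as asked, in the order asked, and still so for the second after the job is handed in, while the arm keeps its last pose, push and grip.
It also fails if it takes over 69 s, if anything falls off the work surface, if the arm or the gripper's body presses on something with over 40 N, if the wrist force passes 120 N, or if a joint passes its speed limit or range.

## Working session

There is one attempt and no reset: what is moved stays moved. The work goes in short steps, each a Python script; the robot and the scene stay as the last script left them, time stands still between calls to the robot, and variables do not carry over. Pictures are saved under pics/ and viewed, at most 14 in all, crops included, and the job is handed in when it is done.

```bash
mkdir -p pics
cat > h.py <<'E'
import numpy as np, cv2
from workcell import r, command_gripper, optics
def snap(n,tag):
    im,d=optics.get_image(n); cv2.imwrite(f'pics/{tag}.png',cv2.cvtColor(im,cv2.COLOR_RGB2BGR)); np.save(f'pics/{tag}.npy',d); return im,d
def world(n,d):
    c=optics.camera_model(n);K=c['K'];v,u=np.mgrid[:400,:640]
    P=np.stack([(u-K[0,2])/K[0,0]*d,(v-K[1,2])/K[1,1]*d,d],-1)
    return (P-c['t'])@c['R']
E
python3 - <<'E'
from h import *
for n in('top','scene'):
    im,d=snap(n,n+'0');c=optics.camera_model(n);print(n,c['K'][0],c['K'][1],-c['R'].T@c['t'],(d>0).mean())
s=r.read_state();print(s['time_s'],s['eef_pos'],s['eef_rot'],s['grip_width'])
print(optics.camera_model('wrist'))
E
```

```text
top [387.97114022   0.         319.40410227] [  0.         387.97114022 202.31900567] [ 0.51515004 -0.04352564  0.98270032] 0.99594140625
scene [492.6741362    0.         330.88064327] [  0.         492.6741362  197.69517269] [-0.00981171 -0.71459314  0.71638416] 0.96799609375
0.1 [0.23794083 0.46762176 0.25570801] [ 2.33253515e-01  9.72415721e-01 -6.26525533e-04 -2.65748725e-04] 0.08539111971006594
{'K': array([[309.70691629,   0.        , 319.49345016],
       [  0.        , 309.70691629, 195.97593878],
       [  0.        ,   0.        ,   1.        ]]), 'tool_from_camera': array([[-4.09204079e-04, -9.59504436e-01, -2.81693219e-01,
         7.07931176e-02],
       [ 9.99999863e-01, -4.84881297e-04,  1.98945979e-04,
         3.55437204e-04],
       [-3.27477323e-04, -2.81693099e-01,  9.59504503e-01,
        -1.17735700e-01],
       [ 0.00000000e+00,  0.00000000e+00,  0.00000000e+00,
         1.00000000e+00]])}
```

View pics/top0.png

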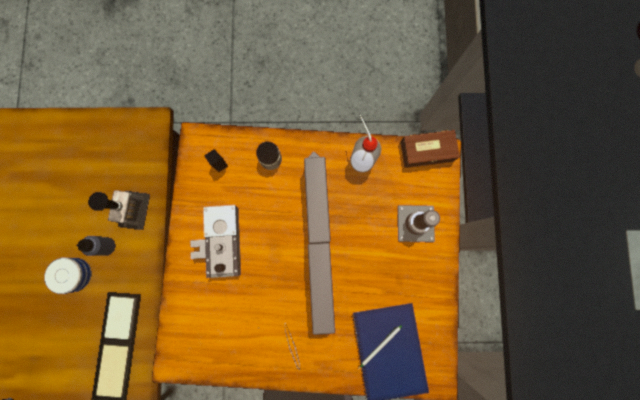

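View pics/scene0.png

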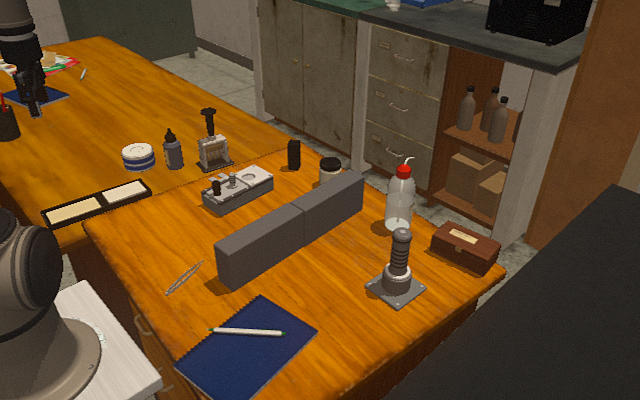

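The top view has +x up and +y to the left. The holder's opening is at about (220,227), its knob at (220,268), the pin at (219,248) and the bracket at (197,249). The stand and probe are at about (417,223) and the wall runs from (315,155) to (321,333). The jar (268,155), case (216,160) and bottle (365,155) stand clear of the work.

Run:
```python
from h import *
d=np.load('pics/top0.npy');W=world('top',d)
im=cv2.imread('pics/top0.png')
def rect(name,u0,u1,v0,v1,z0,z1):
    m=np.zeros((400,640),bool);m[v0:v1,u0:u1]=1;m&=(W[...,2]>z0)&(W[...,2]<z1)
    P=W[m];print(name,m.sum(),'z',np.median(P[:,2]).round(4),'c',P.mean(0).round(4),cv2.minAreaRect((P[:,:2]*1000).astype(np.float32)))
rect('plate',180,250,195,290,.0435,.05)
rect('block+br',180,250,195,290,.03,.05)
rect('knob',205,235,258,280,.066,.09)
rect('pintop',205,235,238,257,.06,.09)
rect('wall',290,345,140,345,.09,.11)
rect('base',390,445,195,250,.004,.02)
rect('cap',390,450,195,250,.12,.17)
rect('desk',230,290,290,330,-.1,.1)
for p in[(221,227),(220,268),(219,248)]: print(p,W[p[1],p[0]].round(4))
c=np.hstack([cv2.resize(im[198:288,180:250],None,fx=6,fy=6,interpolation=cv2.INTER_CUBIC)])
cv2.imwrite('pics/crop1.png',c)
```

```text
plate 669 z 0.0454 c [0.6009 0.1937 0.0455] ((571.1441650390625, 206.75286865234375), (134.81622314453125, 106.14794158935547), 0.3700459897518158)
block+br 2377 z 0.0403 c [0.5525 0.1943 0.0409] ((550.977294921875, 207.1549530029297), (169.9384307861328, 111.21307373046875), 3.5082569122314453)
knob 61 z 0.0741 c [0.4893 0.1854 0.0737] ((489.8326110839844, 185.73129272460938), (19.114540100097656, 17.211753845214844), 55.987728118896484)
pintop 43 z 0.0755 c [0.537  0.1877 0.0742] ((537.10888671875, 188.83673095703125), (14.564994812011719, 13.799534797668457), 30.251659393310547)
wall 3900 z 0.0988 c [ 0.5402 -0.0473  0.0987] ((550.5989990234375, -46.945350646972656), (413.6653137207031, 51.76433181762695), 2.3492062091827393)
base 723 z 0.0071 c [ 0.5903 -0.284   0.0072] ((603.1473388671875, -293.6466064453125), (94.26203155517578, 106.83611297607422), 89.6189193725586)
cap 249 z 0.1444 c [ 0.594  -0.2903  0.1431] ((594.7271728515625, -291.82012939453125), (35.11693572998047, 35.267921447753906), 88.90206909179688)
desk 2382 z -0.0011 c [ 0.3851  0.0998 -0.0011] ((384.987060546875, 100.40397644042969), (147.6398162841797, 94.65069580078125), 89.62275695800781)
(221, 227) [0.5862 0.1907 0.0365]
(220, 268) [0.4888 0.1806 0.0765]
(219, 248) [0.5345 0.1841 0.0766]
```

View pics/crop1.png

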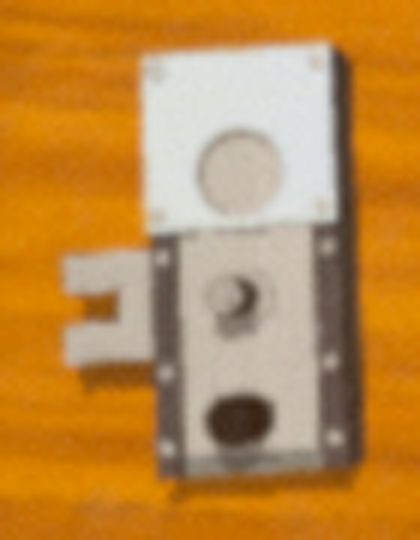

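The crop shows the bore and pin at about (235,297), the knob at (240,418) and the opening at (240,172). The notch is on the left, at (98,307). The height and spacing checks agree: opening near (0.587, 0.1905), yaw about 0.05. Next I'll move over the holder for a closer look.

```bash
cat >> h.py <<'E'
from scipy.spatial.transform import Rotation as Ro
def q(yaw): a=np.pi+yaw; return np.array([np.cos(a/2),np.sin(a/2),0,0])
cw=optics.camera_model('wrist')
def rays(s,uv):   # fisheye pixel -> world ray
    K=cw['K'];p=(np.atleast_2d(uv).astype(float)-K[:2,2])/K[0,0];th=np.linalg.norm(p,axis=1)[:,None]
    c=np.hstack([p/np.maximum(th,1e-9)*np.sin(th),np.cos(th)])
    R=Ro.from_quat(s['eef_rot']).as_matrix();T=cw['tool_from_camera']
    return R@T[:3,3]+s['eef_pos'],c@T[:3,:3].T@R.T
def atz(s,uv,z):
    o,d=rays(s,uv);return o+d*((z-o[2])/d[:,2:])
def proj(s,X):
    R=Ro.from_quat(s['eef_rot']).as_matrix();T=cw['tool_from_camera']
    c=((np.atleast_2d(X)-s['eef_pos'])@R-T[:3,3])@T[:3,:3];n=np.linalg.norm(c[:,:2],axis=1)
    return cw['K'][:2,2]+cw['K'][0,0]*(np.arctan2(n,c[:,2])/n)[:,None]*c[:,:2]
def hp(O,yaw,x,y,z): return np.array([O[0]+x*np.cos(yaw)-y*np.sin(yaw),O[1]+x*np.sin(yaw)+y*np.cos(yaw),z])
E
python3 - <<'E'
from h import *
O=(.587,.1905);yw=.055
r.reach(hp(O,yw,-.05,0,.21),q(yw))
s=r.read_state();np.save('pics/s1.npy',s,allow_pickle=True);im,d=snap('wrist','w1')
print(s['time_s'],s['eef_pos'])
for n,X in dict(open=(0,0,.046),pin=(-.05,0,.078),notch=(-.05,.058,.04),pc1=(.05,.038,.046),pc2=(.05,-.038,.046),c3=(-.022,.038,.046),c4=(-.022,-.038,.046),knob=(-.098,0,.076)).items(): print(n,proj(s,hp(O,yw,*X)).round(1))
cv2.imwrite('pics/w1b.png',cv2.resize(cv2.imread('pics/w1.png'),(800,500),interpolation=cv2.INTER_CUBIC))
E
```

```text
1.625 [0.53672622 0.18849951 0.21010795]
open [[318.2 233.2]]
pin [[318.  193.4]]
notch [[378.1 182.7]]
pc1 [[354.3 276.2]]
pc2 [[282.4 276.1]]
c3 [[357.4 212.2]]
c4 [[279.  212.2]]
knob [[318.  135.9]]
```

View pics/w1b.png

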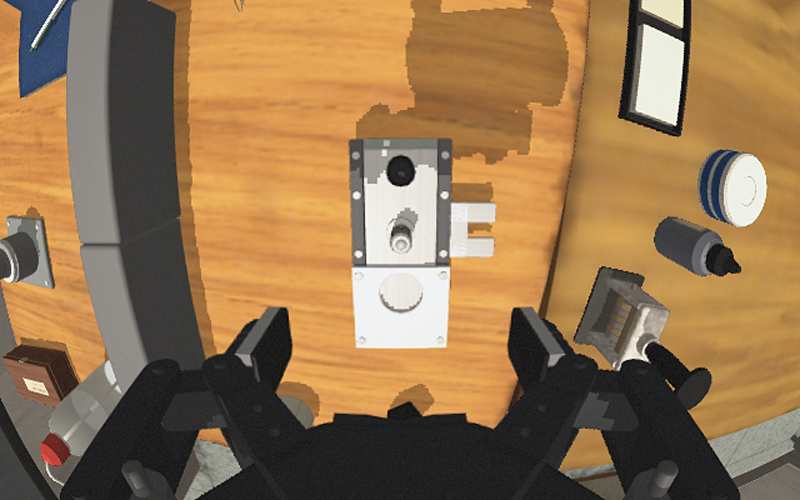

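The wrist view has +x down and +y to the right. The pin top is at (400,243), the knob at (401,170), the opening at (400,292) and the notch at (478,230), all about 2 px right of prediction. I'll take one enlarged crop to fit the holder pose.

```bash
python3 -c "
import cv2
im=cv2.imread('pics/w1.png')[105:285,270:410];cv2.imwrite('pics/w1c.png',cv2.resize(im,None,fx=3.3333,fy=3.3333,interpolation=cv2.INTER_CUBIC))"
```

```text
(no output)
```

View pics/w1c.png

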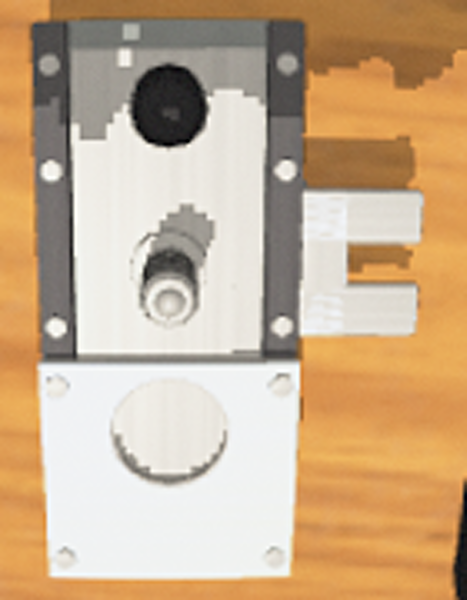

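The crop gives clean plate corners at (37,363), (299,362), (49,577) and (290,576). It also gives the bracket corners (423,192) and (416,334), the notch corners (347,242) and (347,285), and the pin top (169,301). I'll fit the pose from these, then pull and park the pin.

Run:
```python
from h import *
from scipy.optimize import least_squares
s=np.load('pics/s1.npy',allow_pickle=True).item()
M=[((37,363),(-.022,-.038,.046)),((299,362),(-.022,.038,.046)),((49,577),(.05,-.038,.046)),((290,576),(.05,.038,.046)),
((423,192),(-.072,.074,.04)),((416,334),(-.028,.074,.04)),((347,242),(-.056,.052,.04)),((347,285),(-.044,.052,.04)),((169,301),(-.05,0,.078)),((170,430),(0,0,.046))]
uv=np.array([m[0] for m in M])/3.33333+[270,105]-[.35,.35]
P=np.array([m[1] for m in M])
f=lambda p:(np.array([proj(s,hp(p[:2],p[2],*X))[0] for X in P])-uv).ravel()
o=least_squares(f,[.587,.19,.05]);print(o.x.round(4));print(o.fun.reshape(-1,2).round(1).tolist())
```

```text
[0.5884 0.1921 0.0599]
[[0.3, 0.1], [-0.0, 0.0], [0.2, -0.4], [-0.3, -0.4], [0.4, -0.6], [-0.1, 0.3], [0.3, 0.5], [-0.2, -0.4], [-0.2, -0.0], [-0.4, 0.8]]
```

Residuals are under 1 px, so I'll take O=(0.5884,0.1921), yaw 0.060, and go for the pin.

```bash
echo "O=(.5884,.1921);yw=.0599" >> h.py
python3 - <<'E'
from h import *
Q=q(yw)
def st(t):
    s=r.read_state();print(t,round(s['time_s'],2),s['eef_pos'].round(4),'F',s['contact_force'].round(1),'w',round(s['grip_width'],4),'g',round(s['grip_force'],1));return s
command_gripper(.05,30)
r.reach(hp(O,yw,-.05,0,.12),Q)
print(r.move_straight(hp(O,yw,-.05,0,.072),Q,speed=.08,max_force=8)); st('down')
command_gripper(.0,30); s=st('grip')
r.move_straight(hp(O,yw,-.05,0,.122),Q,speed=.08,max_force=15); st('up')
r.move_straight(hp(O,yw,-.05,.059,.122),Q,speed=.12); st('over')
snap('wrist','w2')
im=cv2.imread('pics/w2.png')[100:340,220:460];cv2.imwrite('pics/w2c.png',cv2.resize(im,None,fx=2.5,fy=2.5,interpolation=cv2.INTER_CUBIC))
E
```

```text
False
down 3.32 [0.5388 0.1892 0.0724] F [ 0.5 -0.3  1.1] w 0.0498 g 0.0
grip 3.73 [0.5388 0.1892 0.0725] F [ 0.5 -1.3  3.4] w 0.0138 g 30.4
up 4.5 [0.5382 0.189  0.1216] F [-0.7  0.4 -0.7] w 0.0136 g 30.0
over 5.14 [0.5347 0.2479 0.1217] F [ 0.8 -0.6 -0.7] w 0.0141 g 30.0
```

View pics/w2c.png

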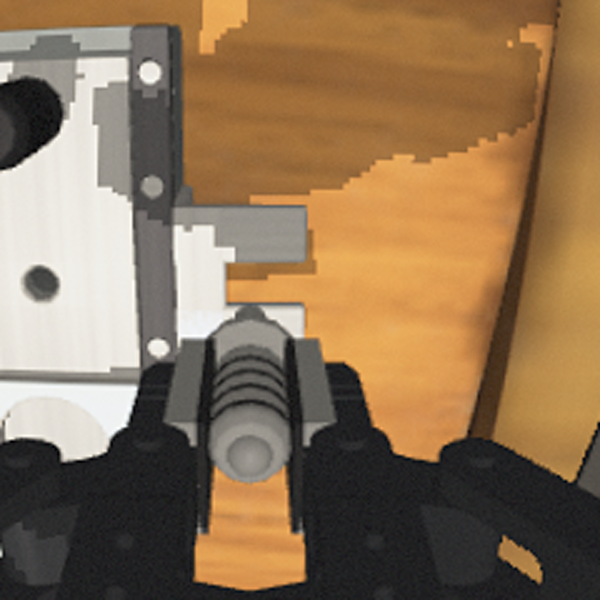

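The pin is out and upright between the pads. The empty bore shows at (41,283) and the notch is clear at (265,285). I'll lower it now.

Run:
```python
from h import *
Q=q(yw)
def st(t):
    s=r.read_state();print(t,round(s['time_s'],2),s['eef_pos'].round(4),'F',s['contact_force'].round(1),'w',round(s['grip_width'],4));return s
r.move_straight(hp(O,yw,-.05,.059,.105),Q,speed=.1)
hit=r.move_straight(hp(O,yw,-.05,.059,.0725),Q,speed=.04,max_force=5);s=st('low %s'%hit)
if s['eef_pos'][2]<.076:
    command_gripper(.03,30);st('open')
    r.move_straight(hp(O,yw,-.05,.059,.14),Q,speed=.12)
    r.reach(hp(O,yw,-.085,.0,.16),Q);s=st('up')
    snap('wrist','w3')
    im=cv2.imread('pics/w3.png')[90:290,240:440];cv2.imwrite('pics/w3c.png',cv2.resize(im,None,fx=2.5,fy=2.5,interpolation=cv2.INTER_CUBIC))
    for X in[(-.05,.058,.078),(-.05,.058,.044),(-.098,0,.076)]: print((proj(s,hp(O,yw,*X))[0]-[240,90])*2.5)
```

```text
low True 6.28 [0.5345 0.2479 0.0725] F [-1.1  0.4  5. ] w 0.0141
open 6.58 [0.5338 0.2477 0.0716] F [-0.3  0.  -1.2] w 0.0304
up 7.69 [0.5032 0.1862 0.1597] F [ 0.2 -0.1  0.1] w 0.0303
[397.57989005 418.87333003]
[374.09980014 372.26525305]
[201.71359337 261.59124085]
```

View pics/w3c.png

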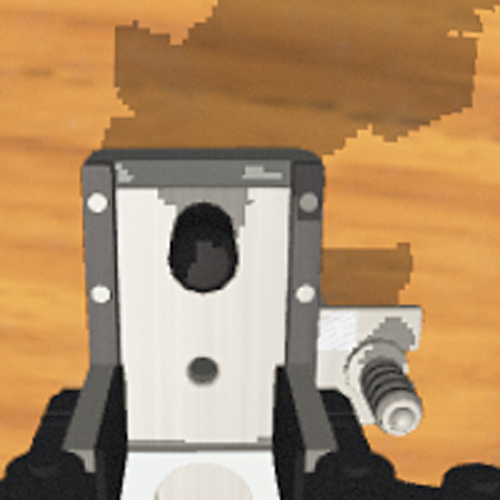

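The pin hangs by its collar in the notch, with its top at (398,418) as predicted. The knob is where expected at (203,262). Next I'll pull the shutter open.

Run:
```python
from h import *
Q=q(yw)
def st(t):
    s=r.read_state();print(t,round(s['time_s'],2),s['eef_pos'].round(4),'F',s['contact_force'].round(1),'w',round(s['grip_width'],4));return s
command_gripper(.045,30)
r.reach(hp(O,yw,-.098,0,.12),Q)
print(r.move_straight(hp(O,yw,-.098,0,.073),Q,speed=.08,max_force=8))
command_gripper(0,30);st('grip')
h=r.move_straight(hp(O,yw,-.153,0,.073),Q,speed=.04,max_force=14);s=st('pull %s'%h)
e=s['eef_pos'][:2]-np.array(O);print('hx',e@[np.cos(yw),np.sin(yw)])
command_gripper(.045,30)
s=r.read_state();p=s['eef_pos'].copy();p[2]=.16
r.move_straight(p,Q,speed=.12)
r.reach(hp(O,yw,-.09,0,.22),Q)
s=st('look');snap('wrist','w4')
for X in[(-.05,.058,.078),(0,0,.046),(-.148,0,.076)]: print(proj(s,hp(O,yw,*X))[0]*1.25)
cv2.imwrite('pics/w4b.png',cv2.resize(cv2.imread('pics/w4.png'),(800,500),interpolation=cv2.INTER_CUBIC))
```

```text
False
grip 9.41 [0.4909 0.1865 0.0737] F [-0.6  1.2  4.1] w 0.0187
pull True 10.62 [0.441  0.1836 0.0737] F [1.2 0.6 1.5] w 0.0185
hx -0.14769093737237599
look 12.29 [0.4986 0.1866 0.2193] F [-0.5 -1.1 -0.4] w 0.045
[478.52551239 290.23634848]
[399.72576781 329.9376928 ]
[399.64999799 153.40461963]
```

View pics/w4b.png

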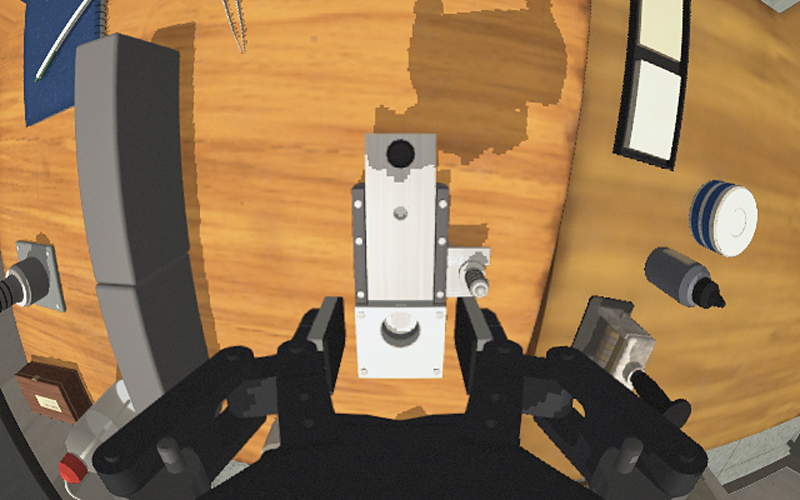

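The shutter is at its stop: the knob is at (400,153) as predicted and the opening at (400,328) is clear. The pin is still parked. Now for the probe: I'll check the bottle's extent and look from above.

Run:
```python
from h import *
W=world('top',np.load('pics/top0.npy'))
m=(W[...,2]>.02)&(W[...,2]<.3)&(W[...,1]<-.085)&(W[...,1]>-.24)&(W[...,0]>.45)&(W[...,0]<.9)
print('bottle',W[m].min(0).round(3),W[m].max(0).round(3))
r.move_straight(hp(O,yw,-.07,0,.30),q(yw),speed=.2)
command_gripper(.07,30)
r.reach([.59,-.291,.30],q(0))
s=r.read_state();print(s['time_s'],s['eef_pos']);np.save('pics/s5.npy',s,allow_pickle=True)
snap('wrist','w5')
print(((proj(s,[[.595,-.291,.146],[.595,-.291,.045],[.5765,-.291,.146],[.595,-.2725,.146]])-[240,110])*3.5).round(0))
im=cv2.imread('pics/w5.png')[110:280,240:420];cv2.imwrite('pics/w5c.png',cv2.resize(im,None,fx=3.5,fy=3.5,interpolation=cv2.INTER_CUBIC))
```

```text
bottle [ 0.727 -0.193  0.02 ] [ 0.83  -0.129  0.177]
15.0333 [ 0.59045423 -0.28966693  0.30024314]
[[273. 284.]
 [274. 207.]
 [273. 214.]
 [344. 284.]]
```

View pics/w5c.png

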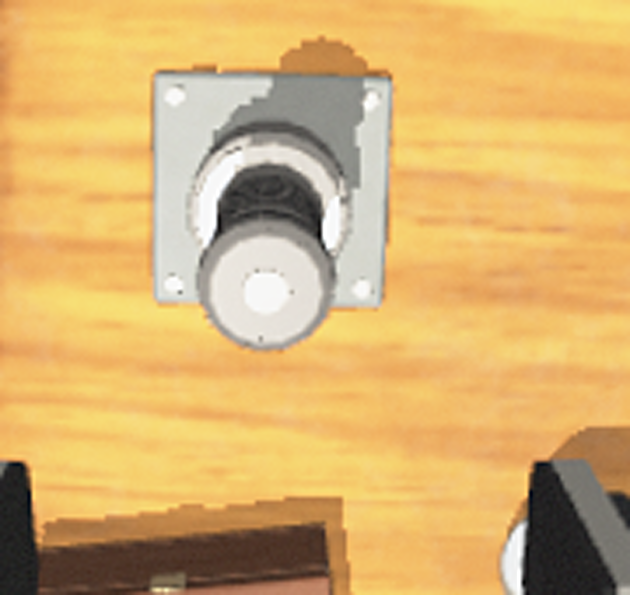

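The probe cap is centred at about (266,287), which puts the probe axis near (0.596, -0.293), within 2 mm of the top-camera value. I'll grasp it and lift.

Run:
```python
from h import *
Q=q(0);p=np.array([.5958,-.293])
def st(t):
    s=r.read_state();print(t,round(s['time_s'],2),s['eef_pos'].round(4),'F',s['contact_force'].round(1),'w',round(s['grip_width'],4));return s
r.move_straight([*p,.20],Q,speed=.15)
print(r.move_straight([*p,.109],Q,speed=.1,max_force=8));st('down')
command_gripper(0,45);r.hold(.2);s=st('grip')
r.move_straight([*p,.13],Q,speed=.05,max_force=20);st('up1')
r.move_straight([*p,.26],Q,speed=.12);r.hold(.2);st('up')
snap('wrist','w6');snap('scene','s6');
a=cv2.resize(cv2.imread('pics/w6.png')[60:360,170:470],(400,400));b=cv2.imread('pics/s6.png')[100:340,330:570];cv2.imwrite('pics/c6.png',np.hstack([a,cv2.resize(b,(400,400))]))
```

```text
False
down 16.96 [ 0.5962 -0.2933  0.1099] F [ 0.3 -0.4 -0.3] w 0.0699
grip 17.58 [ 0.5961 -0.2932  0.1097] F [-0.9 -0.6  5.6] w 0.033
up1 18.15 [ 0.5958 -0.293   0.1301] F [ 0.1  0.1 -1.6] w 0.0333
up 19.58 [ 0.5956 -0.2929  0.2593] F [-0.2 -0.6 -2.2] w 0.0332
```

View pics/c6.png

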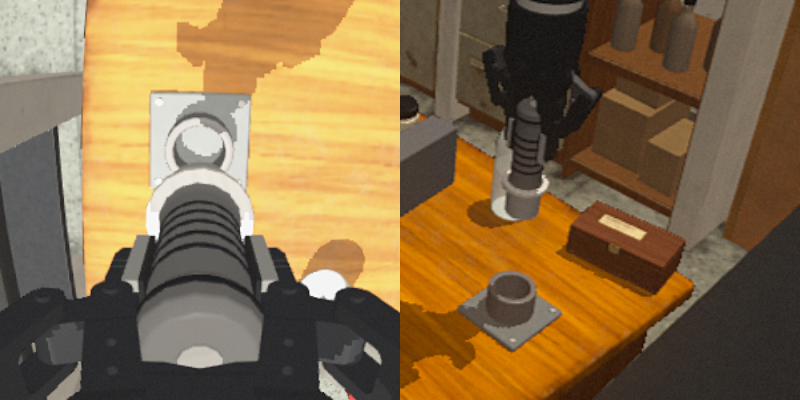

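The probe is held and looks upright. In the wrist crop the flange spans (147..255, top ~167), and it's clear of the stand. I'll measure its offset in the tool frame from that, then carry it across high.

Run:
```python
from h import *
# flange silhouette in tool frame at this pose -> offset of flange centre from TCP axis
s=r.read_state();R=Ro.from_quat(s['eef_rot']).as_matrix()
t=np.linspace(0,2*np.pi,181)
def ext(ox,oy,h,rad):
    P=np.vstack([np.c_[ox+rad*np.cos(t),oy+rad*np.sin(t),np.full(181,.0997-z)] for z in h])
    uv=proj(s,P@R.T+s['eef_pos']);uv=(uv-[170,60])*4/3
    return np.array([uv[:,0].min(),uv[:,0].max(),uv[:,1].min()]).round(1)
for o in[(0,0),(.003,0),(0,.003)]: print(o,'flange',ext(*o,(.035,.041),.0255),'cap',ext(*o,(.118,.136),.0185))
print('axis tilt',R[:,2].round(4))
g=cv2.imread('pics/w6.png')[160:250,260:380];cv2.imwrite('pics/c6b.png',cv2.resize(g,None,fx=5,fy=5,interpolation=cv2.INTER_CUBIC))
print('crop5 of pred (0,0):',(((ext(0,0,(.035,.041),.0255)[[0,1,2]]*.75+[170,170,60])-[260,260,160])*5).round(0))
# carry
yq=q(yw)
r.move_straight([.590,-.10,.265],q(yw/2),speed=.2)
r.move_straight(hp(O,yw,0,0,.265),yq,speed=.2)
r.hold(.3);s=r.read_state();print(s['time_s'],s['eef_pos'],hp(O,yw,0,0,.265),s['contact_force'],s['grip_width'])
np.save('pics/s7.npy',s,allow_pickle=True);snap('wrist','w7')
```

```text
(0, 0) flange [144.2 254.6 163.7] cap [127.  272.2 263. ]
(0.003, 0) flange [143.9 254.9 157.2] cap [125.9 273.3 253.1]
(0, 0.003) flange [150.6 261.  163.7] cap [138.6 283.8 263. ]
axis tilt [-6.e-04  4.e-04 -1.e+00]
crop5 of pred (0,0): [ 91. 505. 114.]
22.7083 [0.58851101 0.19165252 0.26507655] [0.5884 0.1921 0.265 ] [-1.12420522 -0.74660715 -1.40975028] 0.03333814902461912
```

View pics/c6b.png

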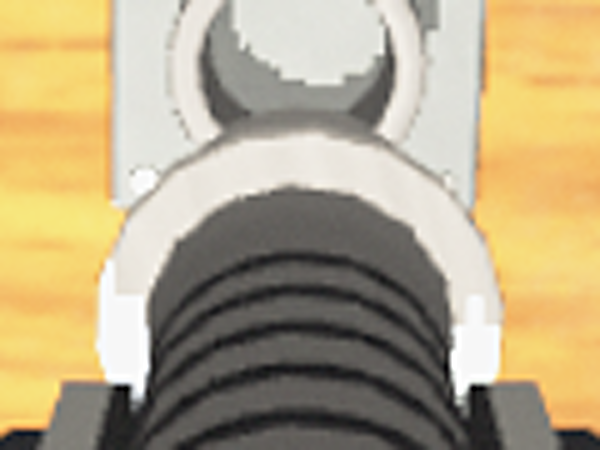

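The flange spans 98 to 501 with its top at about 108, against a prediction of 91, 505 and 114. That makes the offset under 1 mm, though the narrower width may mean the side points are hidden by the fingers. I'll check that, step down to 20 mm above the holder, and compare with the scene camera.

Run:
```python
from h import *
t=np.linspace(0,2*np.pi,361)
s=np.load('pics/s7.npy',allow_pickle=True).item();R=Ro.from_quat(s['eef_rot']).as_matrix()
for dz in(0,.003):
  for z in(.035,.041):
    P=np.c_[.0255*np.cos(t),.0255*np.sin(t),np.full(361,.0997+dz-z)];uv=(proj(s,P@R.T+s['eef_pos'])-[260,160])*5
    print(dz,z,'left',uv[uv[:,0].argmin()].round(0),'right',uv[uv[:,0].argmax()].round(0),'top',uv[uv[:,1].argmin()].round(0))
r.move_straight(hp(O,yw,0,0,.066+.0997),q(yw),speed=.08,max_force=8);r.hold(.4)
s=r.read_state();print(s['time_s'],s['eef_pos'],s['contact_force'])
snap('scene','s8')
c=optics.camera_model('scene')
def ps(X): y=c['R']@X+c['t'];y=c['K']@y;return y[:2]/y[2]
e=s['eef_pos'].copy()
w=e-[0,0,.0997]
u0=ps(w).round().astype(int)-[60,75];print('crop0',u0)
for n,X in dict(window=w,flangemid=w+[0,0,.041],captop=w+[0,0,.136],opening=hp(O,yw,0,0,.046),pc1=hp(O,yw,.05,-.038,.046),pc2=hp(O,yw,-.022,-.038,.046),pc3=hp(O,yw,.05,.038,.046)).items(): print(n,((ps(X)-u0)*5).round(0))
def sil(z,rad):
    P=np.array([(ps(w+[rad*np.cos(a),rad*np.sin(a),z])-u0)*5 for a in t]);return P.min(0).round(0),P.max(0).round(0)
print('head bottom',sil(0,.019),'flange top',sil(.041,.0255),'flange bot',sil(.035,.0255),'cap',sil(.118,.0185))
im=cv2.imread('pics/s8.png')[u0[1]:u0[1]+120,u0[0]:u0[0]+130];cv2.imwrite('pics/s8c.png',cv2.resize(im,None,fx=5,fy=5,interpolation=cv2.INTER_CUBIC))
```

```text
0 0.035 left [ 97. 303.] right [499. 303.] top [298. 114.]
0 0.041 left [ 91. 317.] right [505. 317.] top [298. 126.]
0.003 0.035 left [100. 295.] right [496. 294.] top [298. 108.]
0.003 0.041 left [ 94. 308.] right [502. 308.] top [298. 120.]
24.55 [0.58841839 0.19211463 0.16580818] [ 0.4169028   0.2864686  -1.28988038]
crop0 [188  95]
window [300. 374.]
flangemid [294. 303.]
captop [278. 129.]
opening [303. 408.]
pc1 [427. 398.]
pc2 [318. 453.]
pc3 [331. 346.]
head bottom (array([262., 355.]), array([338., 394.])) flange top (array([242., 278.]), array([346., 329.])) flange bot (array([243., 289.]), array([347., 340.])) cap (array([242., 146.]), array([320., 181.]))
```

View pics/s8c.png

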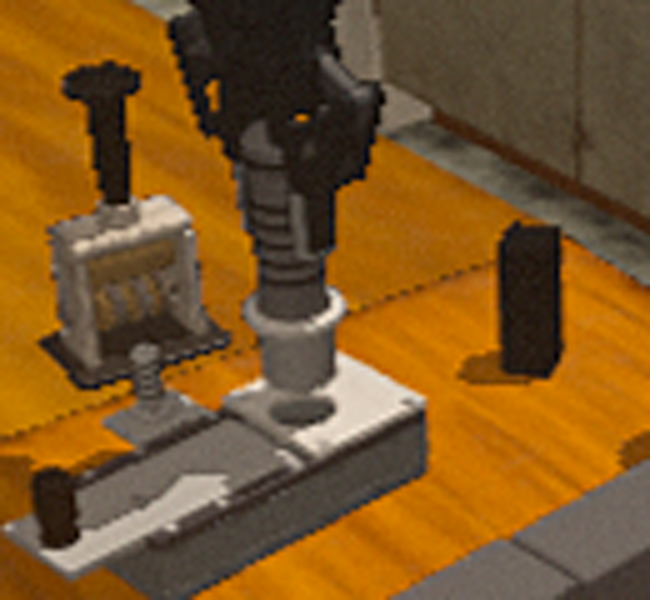

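The scene view matches predictions: head bottom spans 261 to 336 and ends at 394 (predicted 262, 338, 394). The plate corner is at (427,400) and the opening at (303,408). The probe is upright, so I'll descend the last 10 mm.

Run:
```python
from h import *
h=r.move_straight(hp(O,yw,0,0,.056+.0997),q(yw),speed=.03,max_force=6);r.hold(1.0)
s=r.read_state();print(h,s['time_s'],s['eef_pos'],s['contact_force'],s['grip_width'],np.abs(s['dq']).max())
if not h and abs(s['eef_pos'][2]-.1557)<.002: print(r.finish_job())
```

```text
False 26.0833 [0.5884025  0.19209389 0.1556877 ] [ 0.42042312 -1.33239705 -0.80712502] 0.03367436376360448 0.0013587252915483001
the job is handed in; nothing more can be done
None
```

The job is handed in at 26 s: pin parked in the notch, shutter pulled to its stop, and the probe held still and upright over the opening, about 10 mm above the holder by calculation (the last image check was at 20 mm).

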